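# Drop a mixing ball into the marked tray cell with a two-stage trigger dispenser

### The job

Take the upright ball dispenser from its stand and, with its tip held close above the dividers, aim it at the tray cell with the green floor. Only there squeeze the trigger past its first pressure point fully into the second stage, so that the steel ball drops straight into that cell. Then hang the dispenser back upright in its stand and let go of it; leave the tray's other cells empty and the bottles, the timer and the sanitiser where they stand.

Things in the scene. Friction and masses are not known exactly. Their poses are not given: they have to be found in the camera images.
- dispenser_grip (a point): Middle of the dispenser's grip, 92 mm above its tip, 24 mm below its top. Grasp here from above, across y. Axes: z up, +y to the orange trigger, -y to the fixed blue grip. Grip outer face at y = -23 mm; trigger outer face at y = +29 mm at rest, +23 at the pressure point, +12.5 fully squeezed (52, 46, 35.5 mm across). Both about 20 mm wide in x; the trigger spans z = -30 to +20 mm
- dispenser_tip (a point): Centre of the open muzzle at the dispenser's lower end (underside of the 22 mm square clear barrel), same axes as the grip point. The ball drops straight down from here. When the trigger is fully squeezed a thin steel shutter, 4 to 7 mm above the tip, slides out to 24 mm from the axis on the -y side
- dispenser_collar (a point): Centre of the underside of the dispenser's square aluminium collar (52 x 52 x 6 mm), on the tool axis 44 mm above the tip; it hangs in the stand by this collar
- first_stage (a joint): First-stage travel of the orange trigger, 0 at rest to 0.006 m at the pressure point; needs 3 N to start and 6 N to complete; springs back
- second_stage (a joint): Second-stage travel, 0 to 0.0105 m, begins only when the squeeze passes 13 N and takes 17 N to complete; springs back. It draws the shutter: the ball is let go only in the last 2 mm of travel or so. A squeeze between 7 and 12 N holds the tool safely on the first stage
- ball_center (a point): Centre of the 14 mm steel ball (11 g), which starts in the clear muzzle of the dispenser on the shutter, 14 mm above the tip
- stand_seat (a point): Centre of the seat of the fixed stand (dark foot 100 x 94 mm, grey fork): the collar's underside rests here, 68 mm above the table. Axes as the parked dispenser's (+y trigger side). Fork slot 34 mm wide, open towards -x, column at +x. Sloping lips round the seat rise to 78 mm above the table, leaving the collar 4 mm play each way. Lower the tool in from above, axes matched
- green_cell (a point): Centre of the top of the green floor pad in one of the six cells of the fixed grey tray (tray 98 x 146 x 30 mm; cells 43 x 43 mm, 2 x 3, 4 mm dividers as high as the rim; white pads in the other five). Pad top 6 mm above the table; z up, x and y along the cell walls. Any cell may be the green one
- tray_rim (a point): Centre of the tray at the level of its rim and dividers, 30 mm above the table; x across the 98 mm side, y along the 146 mm side
- green_bottle_mid (a point): Loose dropper bottle with green cap, 20 mm across, 64 mm tall, standing close to the stand; the point is half-way up. Leave it alone
- white_bottle_mid (a point): Loose dropper bottle with white cap, 20 mm across, 64 mm tall, standing close beside the tray; the point is half-way up. Leave it alone
- timer_mid (a point): Loose white timer, 64 x 64 x 20 mm, lying on the table; the point is half-way up. Leave it alone
- sanitiser_mid (a point): Loose pump bottle of sanitiser, 62 mm across, 191 mm tall, standing between the stand and the tray; the point is half-way up. Leave it alone
- ball: The steel ball itself; origin at its centre
- dispenser: Ball dispenser: upright blue hand tool, muzzle down, 116 mm tall, 0.17 to 0.24 kg in all; hangs by its collar in the stand, loaded with one steel ball. Origin at its tip, z up, +y to the orange trigger

How it is judged:
By the outcome, as a careful person would: the job done as asked, in the order asked, and still so for the second after the job is handed in, with the robot touching nothing.
It also fails if it takes over 61 s, if anything falls off the work surface, if the arm or the gripper's body presses on something with over 40 N, if the wrist force passes 120 N, or if a joint passes its speed limit or range.

### The arm

A 7-joint arm with a two-finger parallel gripper is mounted at the origin on a cart in front of the work surface, level with it; the furniture and walls round the work are solid. World frame = base frame: x ahead of the robot, y to its left, z up, the work surface at z = 0. Lengths are in mm, angles in rad, forces in N, time in s.
With the tool pointing down it reaches from about 400 to 900 mm from the base axis. Payload 5.6 kg.
Tool frame: the origin (TCP) lies between the finger pads; the fingertips stand 19 mm ahead of it and the grasp point (between the pads) is the TCP; x points along the fingers, y is the direction in which the jaws open and shut, and the axes are right-handed (so a half turn about x gives the same grasp; the last joint's range is limited). The gripper opens to 92 mm and grips with 3 to 60 N. Pads are 20 mm wide; open, the fingers measure 128 mm over their backs; the gripper's body (75 mm by 189 mm) begins 69 mm behind the grasp point.
Start: joints at [-1.366, 0.468, -0.012, 1.603, 0.006, 1.071, -0.056], TCP at [159.467, 630.142, 233.592] pointing down, gripper open.
Joint ranges: [-2.53, 2.53], [-0.31, 2.02], [-1.57, 1.55], [0.28, 2.44], [-1.29, 4.43], [0.15, 1.84], [-2.92, 2.92]. Speed limits (rad/s): [2.57, 2.57, 3.14, 3.14, 3.14, 3.14, 3.14].

### API

Orientations are given as a rotation vector (axis times angle).
In Python, from station import read_state, cams, ticket gives the robot as it stands.
- The arm moves only by the shell command python3 -m jog 'ROWS'. ROWS is JSON, a list that holds one entry, the list of rows, each a list of 7 numbers: the finger opening in mm, from 0 to 91.9, then the shift along the tool's x, y, z in units of 40 mm (1.0 is 40 mm), then the turn, a rotation vector about the tool's x, y, z in rad. In form: [[[gripper, dx, dy, dz, wx, wy, wz], ...]]. A call has 1 to 5 rows; each row is the pose to reach, as a shift and turn from the pose commanded when the call began, along the tool's axes at that moment; what a row does not reach only later rows make up. A row lasts 1/12 s, in which the tool goes at most 41.7 mm and 7.16 degrees, less where a joint would pass 70% of its speed; a pose out of reach is approached as far as the arm can. A call with a gripper value outside its range is refused whole. The fingers move at their own pace and stop on an object; the grip force is fixed at half the most. Time passes only in rows, so rows that repeat a pose let the fingers close. It gives the time, the measured TCP pose, the force and the opening at its end, in the units of the state.
- read_state(): the state, without advancing time (a new reading comes with each control period).
- cams.camera(name): name is "scene" or "top" or "wrist"; returns a dict with "frame" (400x640x3 uint8, red, green, blue), "depth" (400x640 float32, mm along the optical axis (not along the pixel's ray), 0 where there is no reading), "intrinsics" (3x3 intrinsics, pixels), "eye" and "rotation" of the camera in the world; the wrist camera has in their place "hand_eye" (4x4, takes a point from camera to tool coordinates, whose origin is the TCP and whose axes are the tool frame's). Camera axes: x right, y down, z forward; pixel columns grow to the right and rows downward; lengths in mm; the calibration is good to about 2 mm. A picture is of the moment at which its call begins: read the wrist's pose just before it.
- ticket.sign_off(): hands the job in, once; it reports no verdict.
The state is a dict: "t": time; "joint_positions": joint angles; "qvel": joint speeds; "tau": joint torques, N m; "tool_pos": TCP position; "tool_rot": TCP orientation; "ft_force": force on the tool from outside, world axes, zero at the start; "torque": the same for the moment, N m; "width": finger opening in mm.
Only numpy, scipy, OpenCV 4.12 (cv2) and the standard library are available. Lean on these libraries where they do the work, as an engineer would, in place of code of your own. Each camera call takes 0.05 s, during which the arm holds its last target.

## Working session

There is one attempt and no reset: what is moved stays moved. The work goes in short steps, Python scripts to look and compute and a shell command to move; the robot and the scene stay as the last step left them, time stands still between calls to the robot, and variables do not carry over. Pictures are saved under pics/ and viewed, and the job is handed in when it is done.

```bash
ls; mkdir -p pics; cat > h.py <<'E'
from station import read_state, cams, ticket
import numpy as np, cv2
from scipy.spatial.transform import Rotation as R
def snap(name,fn):
    s=read_state(); c=cams.camera(name)
    cv2.imwrite('pics/'+fn+'.png',c['frame'][:,:,::-1]); 
    if name=='wrist':
        T=np.eye(4);T[:3,:3]=R.from_rotvec(s['tool_rot']).as_matrix();T[:3,3]=s['tool_pos']
        T=T@np.array(c['hand_eye']); rot,eye=T[:3,:3],T[:3,3]
    else: rot,eye=np.array(c['rotation']),np.array(c['eye'])
    np.savez('pics/'+fn+'.npz',d=c['depth'],K=c['intrinsics'],rot=rot,eye=eye,f=c['frame'])
def load(fn): return dict(np.load('pics/'+fn+'.npz'))
def ray(q,u,v,z):  # intersect pixel ray with plane z
    d=q['rot']@np.linalg.inv(q['K'])@np.array([u,v,1.]); return q['eye']+d*(z-q['eye'][2])/d[2]
def cloud(q):
    v,u=np.mgrid[0:400,0:640]; p=np.stack([u,v,np.ones_like(u)],-1)@np.linalg.inv(q['K']).T*q['d'][...,None]
    return p@q['rot'].T+q['eye']
E
python3 - <<'E'
from h import *
s=read_state(); print(s)
print(R.from_rotvec(s['tool_rot']).as_matrix().round(3))
for n in ['scene','top','wrist']:
    snap(n,n+'0'); q=load(n+'0'); print(n,q['eye'],q['rot'].round(3),q['K'])
E
```

```text
pics
{'t': 0.0, 'joint_positions': array([-1.36594357,  0.46836671, -0.01158365,  1.60362122,  0.00599968,
        1.07139908, -0.05628373]), 'qvel': array([-0.00058789, -0.00063052,  0.00032561,  0.00097638, -0.00257697,
       -0.00069881,  0.00059989]), 'tau': array([ 5.23284780e-04, -5.20570135e+01, -1.27010045e-02, -2.43739003e+01,
       -5.68532513e-02,  1.70804921e-02,  1.33572544e-04]), 'tool_pos': array([159.40218991, 629.5835888 , 232.64810287]), 'tool_rot': array([ 0.19324266,  1.5621058 , -0.19600999]), 'ft_force': array([ 0.24857079, -0.09281255, -0.05014224]), 'torque': array([ 0.00395631, -0.05189416, -0.03216053]), 'width': 92.03517993161199}
[[-0.     0.245  0.969]
 [-0.002  0.969 -0.245]
 [-1.    -0.002  0.   ]]
scene [ -29.76448298 -990.34994777  543.27559053] [-1.941  0.646 -0.39 ] [[504.72750939   0.         311.1389245 ]
 [  0.         504.72750939 199.30642342]
 [  0.           0.           1.        ]]
top [ 318.80243348 -256.00851277 1033.8862003 ] [-2.117  2.118 -0.185] [[462.45154665   0.         321.66658846]
 [  0.         462.45154665 197.8799219 ]
 [  0.           0.           1.        ]]
wrist [ 83.57658483 648.21240433 384.42247973] [[ 0.245  0.932  0.267]
 [ 0.97  -0.235 -0.069]
 [-0.001  0.275 -0.961]] [[284.57662942   0.         323.91017054]
 [  0.         284.57662942 201.23251442]
 [  0.           0.           1.        ]]
```

```bash
sed -i "s/else: rot,eye=np.array(c\['rotation'\])/else: rot,eye=R.from_rotvec(c['rotation']).as_matrix()/" h.py
python3 - <<'E'
from h import *
for n in ['scene','top','wrist']:
    snap(n,n+'0'); q=load(n+'0')
print(read_state()['t'])
E
```

```text
0.3
```

View pics/scene0.png

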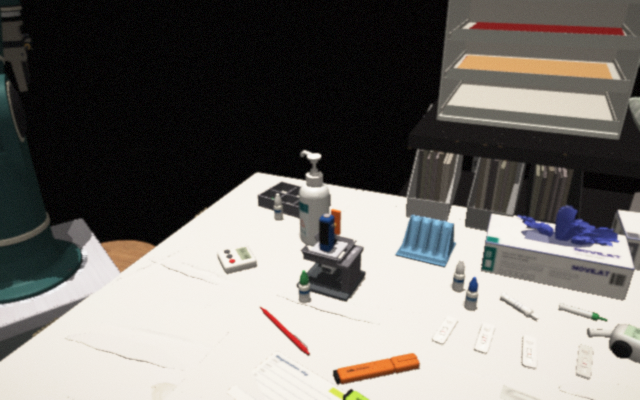

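View pics/top0.png

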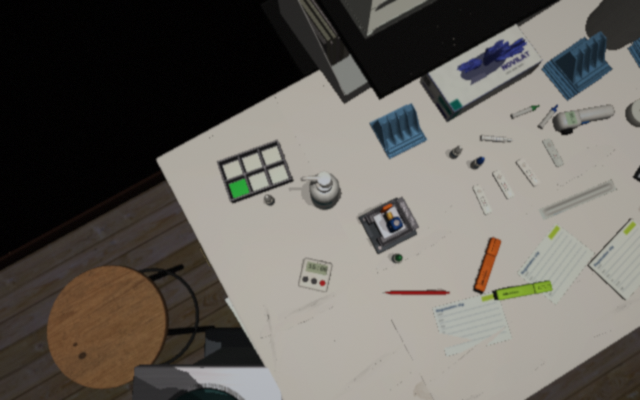

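View pics/wrist0.png

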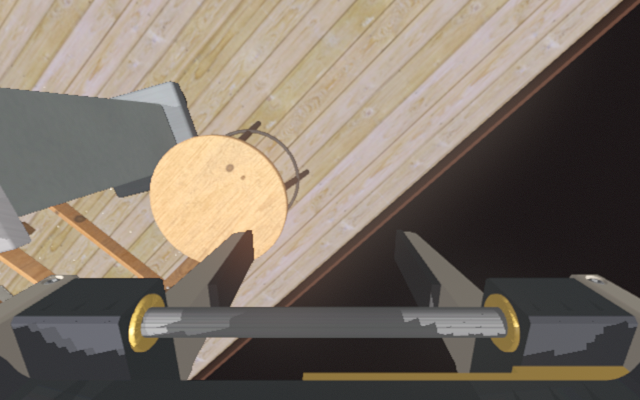

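The top view shows the tray near (255,170) with the green cell at (238,187), the sanitiser at (323,190), the stand with the dispenser at (388,224), the white bottle at (269,199), the green bottle at (397,258) and the timer at (316,274). I'll enlarge it next.

```bash
python3 - <<'E'
from h import *
q=load('top0'); f=q['f'][:,:,::-1]
def crop(f,u0,v0,w,h,k,fn):
    cv2.imwrite('pics/'+fn+'.png',cv2.resize(f[v0:v0+h,u0:u0+w],None,fx=k,fy=k,interpolation=cv2.INTER_CUBIC))
crop(f,345,185,90,85,7,'c1'); crop(f,205,130,140,85,5,'c2')
C=cloud(q)
for u,v in [(238,187),(323,185),(388,224),(390,222),(397,258),(372,240),(300,240)]: print(u,v,C[v,u].round(1))
E
```

```text
238 187 [538.8 -52.5   7.4]
323 185 [ 510.4 -247.4  156.7]
388 224 [ 440.  -377.3  111.5]
390 222 [ 440.4 -377.7  138.2]
397 258 [ 375.5 -401.6   55.2]
372 240 [ 417.5 -354.1   12.4]
300 240 [ 418.6 -194.4    1.4]
```

View pics/c1.png

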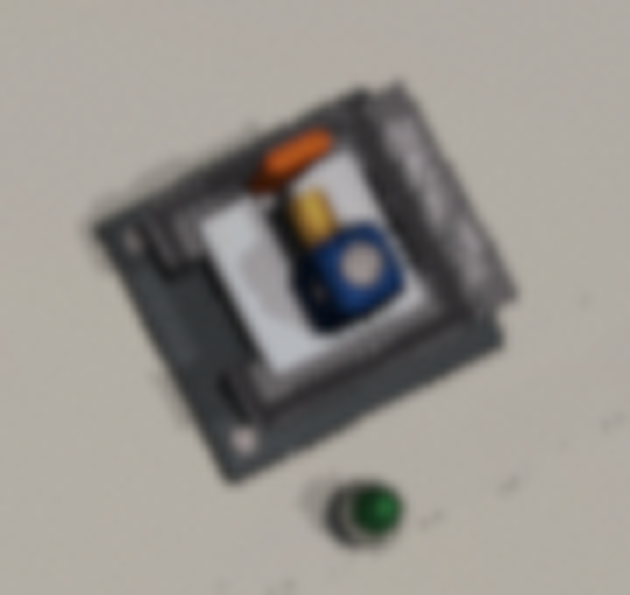

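View pics/c2.png

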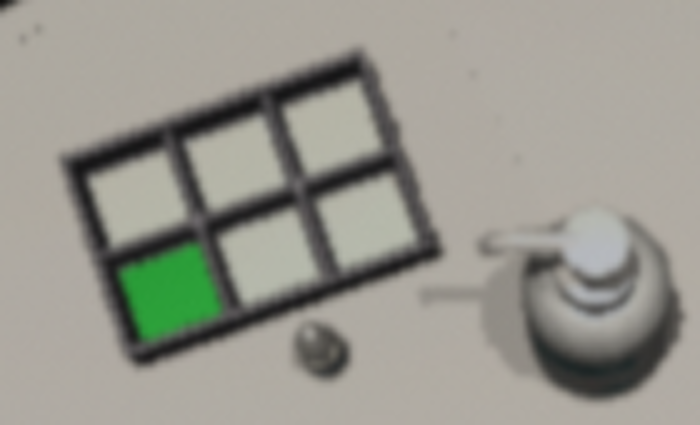

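```bash
cat > m.py <<'E'
from h import *
def meas(fn,umask=None):
    q=load(fn); C=cloud(q); f=q['f'].astype(int); hsv=cv2.cvtColor(q['f'],cv2.COLOR_RGB2HSV)
    def rep(n,m):
        P=C[m]; 
        if len(P)<5: print(n,len(P)); return
        r=cv2.minAreaRect(P[:,:2].astype(np.float32)); print(n,len(P),'mean',P.mean(0).round(1),'rect c',np.round(r[0],1),'size',np.round(r[1],1),'ang',round(r[2],1),'z',np.percentile(P[:,2],[5,50,95]).round(1))
    H,S,V=hsv[...,0],hsv[...,1],hsv[...,2]
    x,y,z=C[...,0],C[...,1],C[...,2]
    near=(abs(x-440)<90)&(abs(y+380)<90)
    rep('collar',near&(z>68)&(z<80)&(S<60)&(V>110))
    rep('foot',near&(z>5)&(z<20))
    rep('blue',near&(H>100)&(H<130)&(S>120)&(z>130))
    rep('orange',near&(H<12)&(S>140)&(z>90))
    rep('yellow',near&(H>13)&(H<30)&(S>120)&(z>70))
    t=(abs(x-580)<130)&(y>-220)&(y<60)
    rep('green',t&(H>45)&(H<75)&(S>120)&(z<15))
    rep('tray',t&(z>20)&(z<40)&(V<100))
E
python3 - <<'E'
from m import *
meas('top0')
E
```

```text
collar 394 mean [ 452.  -387.3   73.5] rect c [ 457.  -395.2] size [69.3 77.8] ang 26.5 z [68.9 73.9 77. ]
foot 794 mean [ 428.8 -379.8    9.2] rect c [ 439.7 -380.2] size [179.3 178.7] ang 0.1 z [ 5.2  9.5 13.1]
blue 65 mean [ 435.7 -386.4  139. ] rect c [ 437.8 -388.2] size [20.4 18.7] ang 30.5 z [135.6 139.5 141.7]
orange 46 mean [ 470.6 -371.4  129.6] rect c [ 471.8 -372.8] size [ 6.  18.6] ang 27.9 z [108.3 135.  138.4]
yellow 34 mean [ 456.2 -379.   113.3] rect c [ 455.5 -380.2] size [13.4  9.6] ang 22.7 z [ 99.5 114.9 117.3]
green 253 mean [537.1 -53.3   6.4] rect c [537.6 -53.1] size [34.8 39.7] ang 19.2 z [3.3 6.5 9.2]
tray 589 mean [570.4 -93.1  27.2] rect c [ 549.4 -113.7] size [156.5 169.2] ang 20.0 z [20.9 27.2 32.6]
```

```bash
cat >> h.py <<'E'
def goal(p,yaw_deg=None):
    s=read_state(); M=R.from_rotvec(s['tool_rot']).as_matrix(); d=M.T@(np.array(p)-s['tool_pos'])
    print('t',round(s['t'],2),'pos',s['tool_pos'].round(1),'w',round(s['width'],1),'F',s['ft_force'].round(1),'| shift u',(d/40).round(3))
    if yaw_deg is not None:
        a=np.radians(yaw_deg); y=np.array([np.cos(a),np.sin(a),0]); x=np.array([0,0,-1.]); G=np.stack([x,y,np.cross(x,y)],1)
        print('turn',R.from_matrix(M.T@G).as_rotvec().round(4), 'yaw now',np.degrees(np.arctan2(M[1,1],M[0,1])).round(2))
E
python3 -c "
from h import *
goal([450,450,260],27)
goal([560,100,260],27)
goal([449,-383,260],27)"
```

```text
t 0.3 pos [159.4 630.  233.3] w 91.8 F [-0.2 -0.8  0.3] | shift u [-0.666 -2.58   8.146]
turn [8.517e-01 3.000e-04 5.000e-04] yaw now 75.8
t 0.3 pos [159.4 630.  233.3] w 91.8 F [-0.2 -0.8  0.3] | shift u [ -0.662 -10.388  12.959]
turn [8.517e-01 3.000e-04 5.000e-04] yaw now 75.8
t 0.3 pos [159.4 630.  233.3] w 91.8 F [-0.2 -0.8  0.3] | shift u [ -0.655 -22.775  13.231]
turn [8.517e-01 3.000e-04 5.000e-04] yaw now 75.8
```

```bash
python3 -m jog '[[[91.9,-0.67,-2.58,8.15,0,0,0],[91.9,-0.67,-2.58,8.15,0,0,0],[91.9,-0.67,-2.58,8.15,0,0,0],[91.9,-0.67,-2.58,8.15,0,0,0],[91.9,-0.67,-2.58,8.15,0,0,0]]]'; python3 -c "
from h import *
goal([560,100,260],27)"
```

```text
t: 0.72
tool_pos: [337.4, 519.5, 250.1]
tool_rot: [0.194, 1.562, -0.194]
ft_force: [0.2, -0.2, -0.5]
width: 91.9
t 0.72 pos [337.4 519.5 250.1] w 91.9 F [ 0.2 -0.2 -0.5] | shift u [-0.248 -8.806  7.964]
turn [ 8.521e-01  0.000e+00 -1.000e-04] yaw now 75.82
```

```bash
python3 -m jog '[[[91.9,-0.25,-8.8,7.96,0,0,0],[91.9,-0.25,-8.8,7.96,0,0,0],[91.9,-0.25,-8.8,7.96,0,0,0],[91.9,-0.25,-8.8,7.96,0,0,0],[91.9,-0.25,-8.8,7.96,0,0,0]]]'; python3 -c "
from h import *
goal([560,100,260],27)"
```

```text
t: 1.13
tool_pos: [434.3, 334.8, 254.5]
tool_rot: [0.195, 1.562, -0.194]
ft_force: [0.9, 0.7, 0.5]
width: 92.3
t 1.13 pos [434.3 334.8 254.5] w 92.3 F [0.9 0.7 0.5] | shift u [-0.139 -4.92   4.487]
turn [ 8.517e-01  0.000e+00 -5.000e-04] yaw now 75.8
```

```bash
python3 -m jog '[[[91.9,-0.14,-4.92,4.49,0,0,0],[91.9,-0.14,-4.92,4.49,0,0,0],[91.9,-0.14,-4.92,4.49,0,0,0],[91.9,-0.14,-4.92,4.49,0,0,0],[91.9,-0.14,-4.92,4.49,0,0,0]]]'; python3 -c "
from h import *
goal([449,-383,260],27)"
```

```text
t: 1.55
tool_pos: [532.6, 151.3, 259.0]
tool_rot: [0.195, 1.562, -0.194]
ft_force: [0.5, 0.4, -0.5]
width: 92.1
t 1.55 pos [532.6 151.3 259. ] w 92.1 F [ 0.5  0.4 -0.5] | shift u [ -0.032 -13.462   1.249]
turn [ 8.519e-01  2.000e-04 -7.000e-04] yaw now 75.81
```

```bash
python3 -m jog '[[[91.9,-0.03,-13.46,1.25,0,0,0],[91.9,-0.03,-13.46,1.25,0,0,0],[91.9,-0.03,-13.46,1.25,0,0,0],[91.9,-0.03,-13.46,1.25,0,0,0],[91.9,-0.03,-5.3,0.5,0,0,0]]]'; python3 -c "
from m import *
snap('wrist','w1'); meas('w1')
goal([449,-383,260],27)"
```

```text
t: 1.97
tool_pos: [499.2, -54.5, 259.9]
tool_rot: [0.195, 1.562, -0.194]
ft_force: [0.2, -0.8, 0.3]
width: 91.7
collar 1314 mean [ 448.  -376.9   74.3] rect c [ 451.6 -391.7] size [77.2 91.2] ang 26.8 z [68.8 74.6 78.1]
foot 3077 mean [ 444.2 -375.2   10.5] rect c [ 434.7 -397.6] size [131.7 100.4] ang 25.6 z [ 7.7 10.5 12.3]
blue 210 mean [ 442.  -380.3  134.8] rect c [ 441.1 -380.8] size [11.6 21.6] ang 78.9 z [130.4 134.9 139.2]
orange 40 mean [ 472.1 -371.6  110.7] rect c [ 471.7 -371.7] size [ 5.6 16.1] ang 36.9 z [ 93.3 109.7 132.8]
yellow 363 mean [ 462.9 -374.   118.7] rect c [ 461.  -375.5] size [28.9 17.6] ang 16.8 z [103.3 115.6 136.8]
green 99 mean [545.  -51.6   6.5] rect c [535.7 -55.1] size [33.5 37. ] ang 19.2 z [5.2 6.5 7.9]
tray 1114 mean [560.9 -91.5  26.2] rect c [ 553.4 -116. ] size [146.2 176.2] ang 20.4 z [20.7 26.3 31.4]
t 2.02 pos [497.8 -64.  260.4] w 92.2 F [-0.9 -6.6  0.6] | shift u [ 0.043 -8.022  0.861]
turn [0.8408 0.003  0.0031] yaw now 75.18
```

View pics/w1.png

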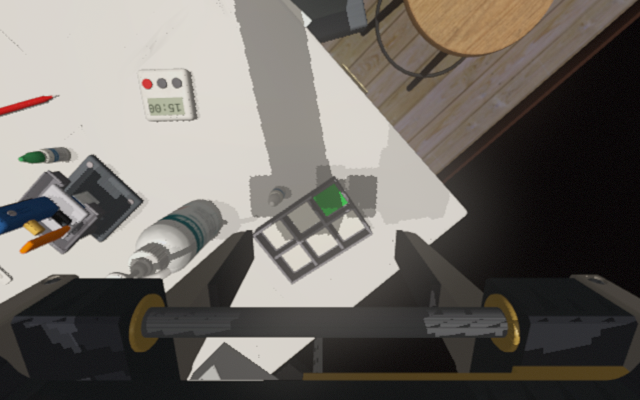

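The wrist picture shows the tray's rim corners near (253,235), (292,283), (373,232) and (334,178), with the green cell at (331,199).

```bash
python3 -c "
from h import *
def rect(q,P):
    c=[ray(q,u,v,30)[:2] for u,v in P]; c=np.array(c); print(c.round(1).tolist(),'mean',c.mean(0).round(1),'sides',np.linalg.norm(c-np.roll(c,-1,0),axis=1).round(1))
    e=c-np.roll(c,-1,0); print(np.degrees(np.arctan2(e[:,1],e[:,0])).round(1))
q=load('w1'); rect(q,[(253,235),(292,283),(373,232),(334,178)]); print(ray(q,331,199,6))
q=load('top0'); rect(q,[(205+62/5,130+157/5),(205+362/5,130+50/5),(205+442/5,130+252/5),(205+138/5,130+363/5)]); print(ray(q,205+170/5,130+292/5,6))
f=q['f']
w=load('w1')['f'][:,:,::-1]
cv2.imwrite('pics/c3.png',cv2.resize(w[165:295,230:390],None,fx=5,fy=5,interpolation=cv2.INTER_CUBIC)[:600])
"
```

```text
[[553.4, -174.4], [642.8, -141.4], [591.3, -5.5], [500.8, -41.3]] mean [572.1 -90.6] sides [ 95.2 145.3  97.4 143.1]
[-159.7  -69.2   21.6  111.6]
[535.2514375  -53.39577042   6.        ]
[[593.0, -8.6], [642.6, -142.8], [548.7, -180.2], [498.7, -46.3]] mean [570.8 -94.5] sides [143.2 101.1 143.  101.5]
[ 110.3   21.7  -69.5 -158.2]
[535.84134864 -54.66407282   6.        ]
```

View pics/c3.png

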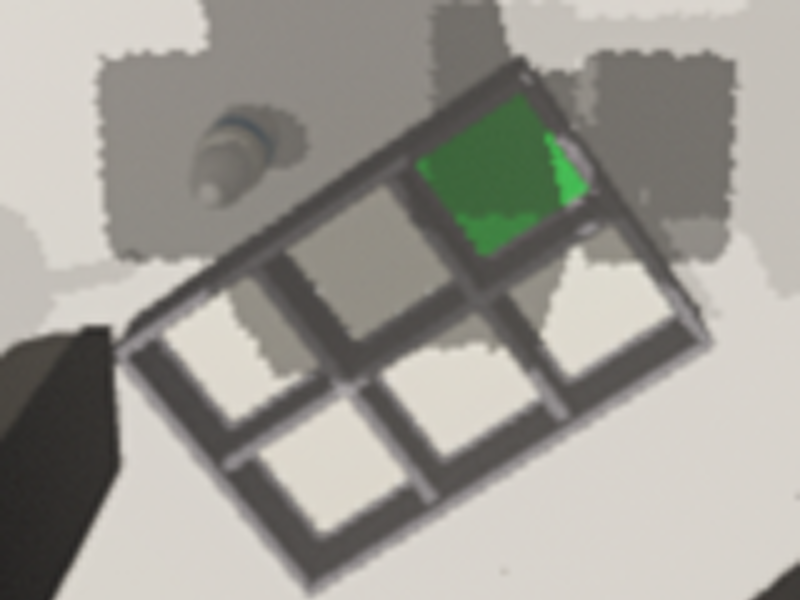

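The green cell centre is about (534.5, −55.5), and both cameras agree within 2 mm. Next I go to the stand.

```bash
python3 -m jog '[[[91.9,0,-8.0,0.95,0.12,0,0],[91.9,0,-8.0,0.95,0.24,0,0],[91.9,0,-8.0,0.95,0.36,0,0],[91.9,0,-8.0,0.95,0.48,0,0],[91.9,0,-8.0,0.95,0.6,0,0]]]'; python3 -c "
from h import *
goal([449,-383,260],27)"
```

```text
t: 2.43
tool_pos: [472.7, -260.9, 260.1]
tool_rot: [0.667, 1.465, -0.666]
ft_force: [1.2, -0.1, 0.5]
width: 92.0
t 2.43 pos [ 472.7 -260.9  260.1] w 92.0 F [ 1.2 -0.1  0.5] | shift u [ 0.003 -2.454  1.911]
turn [ 0.2462  0.0005 -0.0009] yaw now 41.11
```

```bash
python3 -m jog '[[[91.9,0,-2.45,1.9,0.12,0,0],[91.9,0,-2.45,1.9,0.24,0,0],[91.9,0,-2.45,1.9,0.246,0,0],[91.9,0,-2.45,1.9,0.246,0,0],[91.9,0,-2.45,1.9,0.246,0,0]]]'; python3 -c "
from m import *
snap('wrist','w2'); meas('w2')
goal([449,-383,260],27)"
```

```text
t: 2.85
tool_pos: [448.5, -383.4, 259.6]
tool_rot: [0.854, 1.396, -0.856]
ft_force: [0.6, 0.6, -0.8]
width: 92.0
collar 138 mean [ 458.4 -399.9   74.3] rect c [ 445.6 -396.7] size [62.  86.5] ang 28.4 z [68.4 74.9 77.6]
foot 1058 mean [ 431.4 -359.6   10.5] rect c [ 432.5 -398.7] size [133.6  97.4] ang 26.9 z [ 7.5 10.6 12.3]
blue 10 mean [ 389.7 -388.8  357.6] rect c [ 395.8 -387.8] size [32.  13.8] ang 39.9 z [347.8 358.4 366.1]
orange 136 mean [ 464.6 -374.7  147.7] rect c [ 419.6 -375.9] size [81.6 91.6] ang 48.2 z [106.  135.9 284.6]
yellow 4173 mean [ 462.2 -353.8  347.1] rect c [ 448.7 -363.6] size [ 81.3 109.8] ang 78.7 z [339.9 353.8 357.3]
green 0
tray 1482 mean [ 582.5 -120.8   25.8] rect c [ 566.  -126.6] size [132.5  90.1] ang 21.9 z [20.6 25.8 31. ]
t 2.9 pos [ 449.7 -381.1  259.4] w 92.0 F [-1.1  1.3 -0.3] | shift u [-0.016 -0.036  0.034]
turn [ 0.0045 -0.0008  0.0002] yaw now 27.26
```

View pics/w2.png

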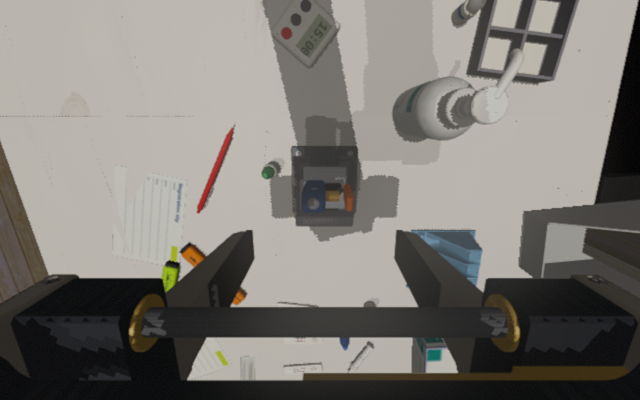

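```bash
python3 -c "
from h import *
q=load('w2');w=q['f'][:,:,::-1]
cv2.imwrite('pics/c4.png',cv2.resize(w[135:240,260:390],None,fx=5.5,fy=5.5,interpolation=cv2.INTER_CUBIC)[:600])
C=cloud(q)
for u,v in [(313,187),(313,198),(348,190),(350,200),(334,196),(325,215)]: print(u,v,C[v,u].round(1))
"
```

```text
313 187 [ 433.4 -381.2  117.2]
313 198 [ 436.5 -385.4  142.5]
348 190 [ 466.8 -366.1  123.1]
350 200 [ 471.  -371.9  136.7]
334 196 [ 457.8 -379.9  116.8]
325 215 [ 465.6 -415.8   75.4]
```

View pics/c4.png

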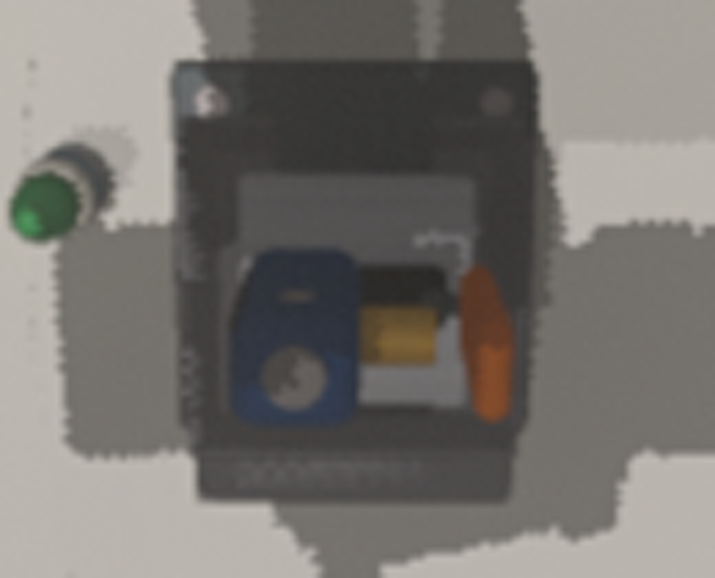

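```bash
python3 -c "
from h import *
q=load('w2')
yd=np.array([np.cos(np.radians(27)),np.sin(np.radians(27))]); xd=np.array([yd[1],-yd[0]])
def p(n,cu,cv,z):
    P=ray(q,260+cu/5.5,135+cv/5.5,z)[:2]; d=P-[449,-383]; print(n,P.round(1),'x',(d@xd).round(1),'y',(d@yd).round(1))
p('blue L',232,385,140);p('blue R',357,385,140);p('blue back',295,425,140);p('blue front',295,340,140);p('knob',293,378,140)
p('or outer',512,385,136);p('or inner',475,385,136);p('or back',492,421,136);p('or front',492,345,136)
p('foot FL',173,62,12);p('foot FR',535,62,12);p('col BL',198,500,12);p('col BR',512,500,12)
p('inner front L',238,178,68);p('inner front R',475,178,68)
"
```

```text
blue L [ 430.4 -397.4] x 4.4 y -23.1
blue R [ 450.5 -387.1] x 4.4 y -0.5
blue back [ 443.9 -399. ] x 12.0 y -11.8
blue front [ 436.8 -384.7] x -4.1 y -11.6
knob [ 439.6 -391.2] x 3.1 y -12.1
or outer [ 476.4 -375.2] x 5.5 y 28.0
or inner [ 470.4 -378.3] x 5.5 y 21.2
or back [ 476.5 -383. ] x 12.5 y 24.5
or front [ 469.5 -370.2] x -2.1 y 24.1
foot FL [ 388.5 -366.8] x -41.9 y -46.5
foot FR [ 469.6 -325.3] x -42.0 y 44.5
col BL [ 444.8 -469.9] x 75.6 y -43.2
col BR [ 520.8 -431. ] x 75.4 y 42.2
inner front L [ 415.5 -375.8] x -21.6 y -26.6
inner front R [ 462. -352.] x -21.7 y 25.7
```

```bash
python3 -c "
from h import *
q=load('top0')
yd=np.array([np.cos(np.radians(27)),np.sin(np.radians(27))]); xd=np.array([yd[1],-yd[0]])
def p(n,cu,cv,z):
    P=ray(q,345+cu/7,185+cv/7,z)[:2]; d=P-[449,-383]; print(n,P.round(1),'x',(d@xd).round(1),'y',(d@yd).round(1))
p('knob',362,265,141)
p('or top R',333,135,136); p('or top L',265,170,136)
p('collar FL',200,225,74);p('collar -x -y',275,370,74);
p('col R',405,85,95)
cv2.imwrite('pics/c5.png',cv2.resize(q['f'][195:245,365:415,::-1],None,fx=12,fy=12,interpolation=cv2.INTER_CUBIC))
"
```

```text
knob [ 438.3 -390.3] x 1.7 y -12.9
or top R [ 475.8 -384. ] x 13.1 y 23.4
or top L [ 465.8 -364.7] x -8.6 y 23.3
collar FL [ 459.4 -352.4] x -22.5 y 23.1
collar -x -y [ 415.9 -373.7] x -23.3 y -25.3
col R [ 497.9 -411.5] x 47.6 y 30.6
```

View pics/c5.png

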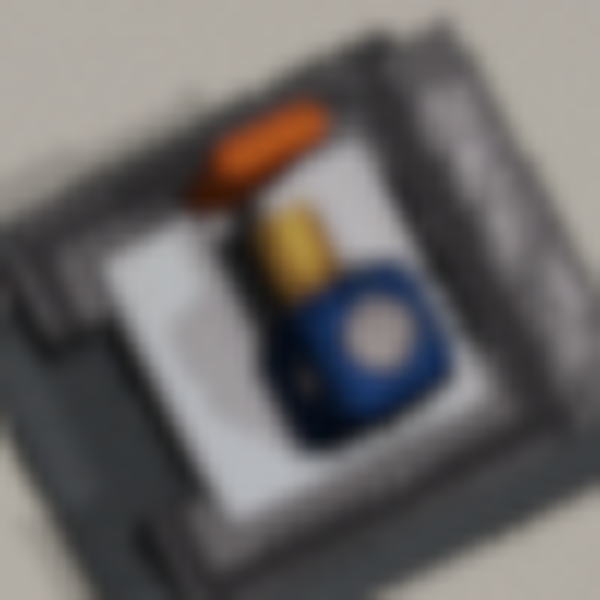

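```bash
python3 -c "
from h import *
goal([449.8,-386,200],27);goal([449.8,-386,116],27)"
```

```text
t 2.9 pos [ 449.7 -381.1  259.4] w 92.0 F [-1.1  1.3 -0.3] | shift u [ 1.484 -0.053  0.111]
turn [ 0.0045 -0.0008  0.0002] yaw now 27.26
t 2.9 pos [ 449.7 -381.1  259.4] w 92.0 F [-1.1  1.3 -0.3] | shift u [ 3.584 -0.052  0.112]
turn [ 0.0045 -0.0008  0.0002] yaw now 27.26
```

```bash
python3 -m jog '[[[91.9,0.8,-0.03,0.08,0,0,0],[91.9,1.5,-0.03,0.08,0,0,0],[91.9,1.5,-0.03,0.08,0,0,0],[91.9,1.5,-0.03,0.08,0,0,0],[91.9,1.5,-0.03,0.08,0,0,0]]]'; python3 -c "
from h import *
goal([449.8,-386,116],27)"
```

```text
t: 3.32
tool_pos: [451.5, -383.9, 201.1]
tool_rot: [0.85, 1.397, -0.849]
ft_force: [1.2, -1.1, 0.5]
width: 92.4
t 3.32 pos [ 451.5 -383.9  201.1] w 92.4 F [ 1.2 -1.1  0.5] | shift u [ 2.127 -0.065  0.026]
turn [ 0.0076  0.0011 -0.0011] yaw now 27.43
```

```bash
python3 -m jog '[[[91.9,0.7,-0.04,0.02,0.005,0,0],[91.9,1.4,-0.04,0.02,0.005,0,0],[91.9,2.12,-0.04,0.02,0.005,0,0],[91.9,2.12,-0.04,0.02,0.005,0,0],[91.9,2.12,-0.04,0.02,0.005,0,0]]]'; python3 -c "
from h import *
goal([449.8,-386,116],27)
snap('wrist','w3')
snap('scene','s3')
for i in range(3): goal([449.8,-386,116],27)
q=load('w3');w=q['f'][:,:,::-1]
cv2.imwrite('pics/c6.png',cv2.resize(w[60:320,180:460],None,fx=2.3,fy=2.3,interpolation=cv2.INTER_CUBIC))
w=load('s3')['f'][:,:,::-1]
cv2.imwrite('pics/c7.png',cv2.resize(w[180:320,260:400],None,fx=4,fy=4,interpolation=cv2.INTER_CUBIC))
"
```

```text
t: 3.73
tool_pos: [449.7, -385.8, 115.8]
tool_rot: [0.855, 1.397, -0.854]
ft_force: [0.3, 0.7, 0.3]
width: 91.6
t 3.73 pos [ 449.7 -385.8  115.8] w 91.6 F [0.3 0.7 0.3] | shift u [-0.006 -0.     0.006]
turn [ 0.0014 -0.0002  0.    ] yaw now 27.08
t 3.83 pos [ 450.6 -387.   117.5] w 91.5 F [-0.1 -0.2 -0.1] | shift u [ 0.037 -0.006 -0.031]
turn [ 0.0009  0.0033 -0.0019] yaw now 27.05
t 3.83 pos [ 450.6 -387.   117.5] w 91.5 F [-0.1 -0.2 -0.1] | shift u [ 0.037 -0.006 -0.031]
turn [ 0.0009  0.0033 -0.0019] yaw now 27.05
t 3.83 pos [ 450.6 -387.   117.5] w 91.5 F [-0.1 -0.2 -0.1] | shift u [ 0.037 -0.006 -0.031]
turn [ 0.0009  0.0033 -0.0019] yaw now 27.05
```

View pics/c6.png

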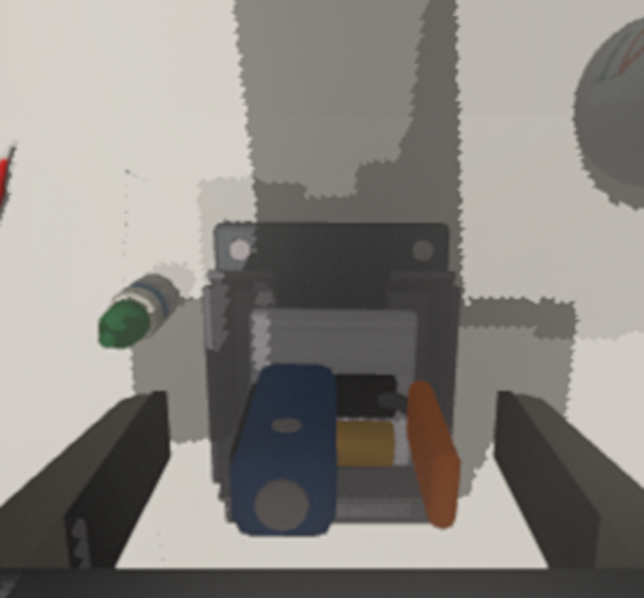

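View pics/c7.png

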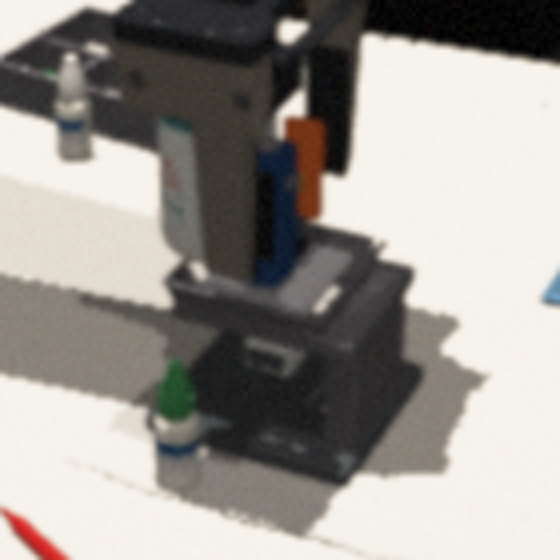

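Jaw midplane, collar and tool line up: collar edges are at 250 and 415 in the crop, the pads at 167 and 497. I close in stages.

```bash
python3 -m jog '[[[56,0,0,0,0,0,0],[56,0,0,0,0,0,0],[56,0,0,0,0,0,0],[56,0,0,0,0,0,0],[56,0,0,0,0,0,0]]]'; python3 -m jog '[[[48,0,0,0,0,0,0],[48,0,0,0,0,0,0],[48,0,0,0,0,0,0],[48,0,0,0,0,0,0],[48,0,0,0,0,0,0]]]'
```

```text
t: 4.25
tool_pos: [449.4, -386.0, 115.4]
tool_rot: [0.855, 1.396, -0.855]
ft_force: [0.5, -0.2, -0.4]
width: 60.4
t: 4.67
tool_pos: [449.1, -386.2, 115.3]
tool_rot: [0.855, 1.396, -0.855]
ft_force: [-1.5, 0.4, 5.0]
width: 47.9
```

```bash
python3 -m jog '[[[46,0,0,0,0,0,0],[46,0,0,0,0,0,0],[45.5,0,0,0,0,0,0],[45.5,0,0,0,0,0,0]]]'; python3 -m jog '[[[45,0,0,0,0,0,0],[45,0,0,0,0,0,0],[45,0,0,0,0,0,0]]]'; python3 -c "
from h import *
snap('wrist','w4'); snap('scene','s4'); goal([449.8,-386,116],27)
q=load('w4');w=q['f'][:,:,::-1]
cv2.imwrite('pics/c8.png',cv2.resize(w[60:320,180:460],None,fx=2.3,fy=2.3,interpolation=cv2.INTER_CUBIC))
w=load('s4')['f'][:,:,::-1]
cv2.imwrite('pics/c9.png',cv2.resize(w[180:320,260:400],None,fx=4,fy=4,interpolation=cv2.INTER_CUBIC))
"
```

```text
t: 5.0
tool_pos: [448.2, -386.7, 115.3]
tool_rot: [0.855, 1.397, -0.856]
ft_force: [-3.9, 0.9, 5.9]
width: 45.7
t: 5.25
tool_pos: [448.0, -386.8, 115.4]
tool_rot: [0.855, 1.397, -0.857]
ft_force: [-3.1, 0.0, 6.8]
width: 45.0
t 5.35 pos [ 448.1 -386.8  115.4] w 45.4 F [-3.7  0.4  7.1] | shift u [-0.015  0.048  0.001]
turn [-0.0003 -0.      0.0012] yaw now 26.98
```

View pics/c8.png

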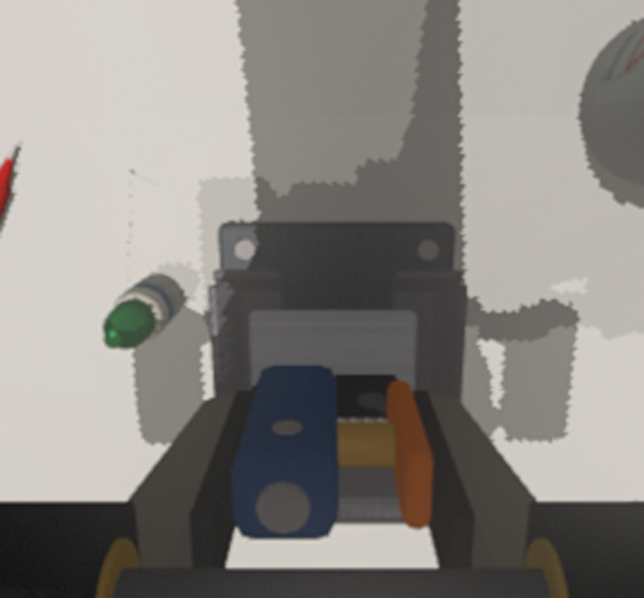

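View pics/c9.png

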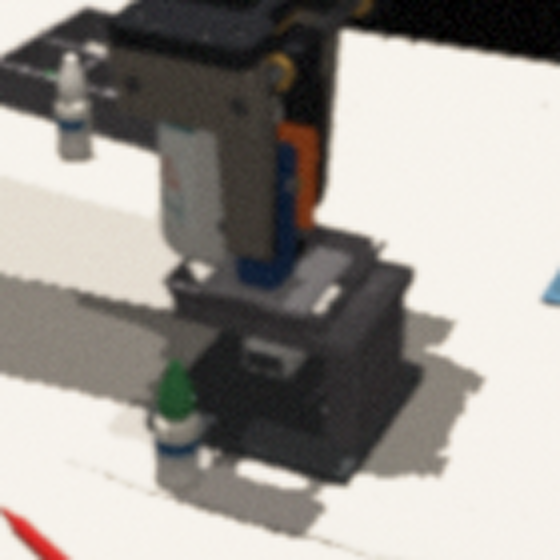

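```bash
python3 -m jog '[[[45.5,-0.05,-0.04,0,0,0,0],[45.5,-0.1,-0.04,0,0,0,0],[45.5,-0.2,-0.04,0,0,0,0],[45.5,-0.3,-0.04,0,0,0,0],[45.5,-0.4,-0.04,0,0,0,0]]]'; python3 -c "
from h import *
goal([449.8,-386,116],27)"
```

```text
t: 5.77
tool_pos: [447.9, -386.4, 131.1]
tool_rot: [0.855, 1.397, -0.855]
ft_force: [0.5, -0.5, -2.4]
width: 45.4
t 5.77 pos [ 447.9 -386.4  131.1] w 45.4 F [ 0.5 -0.5 -2.4] | shift u [0.377 0.049 0.012]
turn [ 0.001  -0.0003  0.0001] yaw now 27.06
```

```bash
python3 -m jog '[[[45.5,-0.5,0,0,0,0,0],[45.5,-1.2,0,0,0,0,0],[45.5,-2.0,0,0,0,0,0],[45.5,-2.8,0,0,0,0,0],[45.5,-2.85,0,0,0,0,0]]]'; python3 -c "
from h import *
snap('scene','s5'); snap('wrist','w5'); 
goal([420,-260,245],27); goal([410,-200,245],27)
w=load('s5')['f'][:,:,::-1]
cv2.imwrite('pics/d1.png',cv2.resize(w[140:300,250:410],None,fx=3.7,fy=3.7,interpolation=cv2.INTER_CUBIC))
"
```

```text
t: 6.18
tool_pos: [449.9, -389.2, 251.2]
tool_rot: [0.854, 1.386, -0.854]
ft_force: [-0.3, -1.5, -1.7]
width: 45.4
t 6.28 pos [ 448.4 -386.9  246.4] w 45.7 F [ 0.3 -0.5 -1.7] | shift u [ 0.028  0.811 -3.149]
turn [ 0.001   0.0024 -0.0021] yaw now 27.06
t 6.28 pos [ 448.4 -386.9  246.4] w 45.7 F [ 0.3 -0.5 -1.7] | shift u [ 0.026  1.27  -4.599]
turn [ 0.001   0.0024 -0.0021] yaw now 27.06
```

View pics/d1.png

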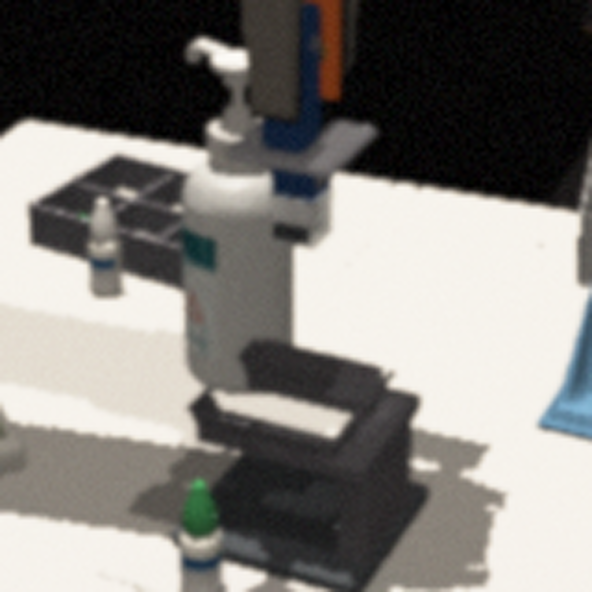

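View pics/w5.png

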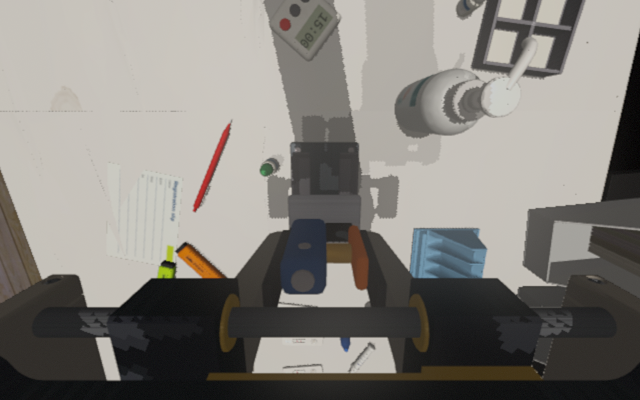

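```bash
python3 -m jog '[[[45.5,0.03,0.3,-1,0,0,0],[45.5,0.03,0.6,-2,0,0,0],[45.5,0.03,0.81,-3,0,0,0],[45.5,0.03,1.04,-3.9,0,0,0],[45.5,0.03,1.27,-4.6,0,0,0]]]'; python3 -c "
from h import *
goal([410,-130,245],27)
q=load('top0'); print('white bottle',ray(q,269,198,60),'noz',ray(q,302,180,185))"
```

```text
t: 6.7
tool_pos: [407.0, -196.2, 241.7]
tool_rot: [0.854, 1.401, -0.855]
ft_force: [0.4, 0.8, -1.9]
width: 45.9
t 6.7 pos [ 407.  -196.2  241.7] w 45.9 F [ 0.4  0.8 -1.9] | shift u [-0.078  0.822 -1.44 ]
turn [ 0.0023 -0.0038  0.0028] yaw now 27.13
white bottle [ 503.23683363 -130.50532228   60.        ] noz [ 513.9419129  -208.11040142  185.        ]
```

```bash
python3 -m jog '[[[45.5,0,0.3,-0.5,0,0,0],[45.5,0,0.6,-1,0,0,0],[45.5,0,0.95,-1.5,0,0,0],[45.5,0,1.2,-1.9,0,0,0],[45.5,0,1.2,-1.9,0,0,0]]]'; python3 -c "
from h import *
goal([532,-57,200],27)"
```

```text
t: 7.12
tool_pos: [416.7, -105.9, 242.1]
tool_rot: [0.851, 1.402, -0.851]
ft_force: [0.4, 0.1, -2.5]
width: 45.2
t 7.12 pos [ 416.7 -105.9  242.1] w 45.2 F [ 0.4  0.1 -2.5] | shift u [1.045 3.123 0.242]
turn [ 0.0068 -0.0031  0.0022] yaw now 27.39
```

```bash
python3 -m jog '[[[45.5,0.2,0.8,0.06,0,0,0],[45.5,0.4,1.6,0.12,0,0,0],[45.5,0.6,2.4,0.18,0.005,0,0],[45.5,0.9,3.12,0.24,0.005,0,0],[45.5,1.04,3.12,0.24,0.005,0,0]]]'; python3 -m jog '[[[45.5,0,0,0,0,0,0],[45.5,0,0,0,0,0,0]]]'; python3 -c "
from h import *
snap('scene','s6');snap('top','t6');snap('wrist','w6'); goal([532,-57,129],27)
q=load('t6')
cv2.imwrite('pics/d2.png',cv2.resize(q['f'][110:230,190:350,::-1],None,fx=4,fy=4,interpolation=cv2.INTER_CUBIC))
"
```

```text
t: 7.53
tool_pos: [536.3, -59.1, 199.1]
tool_rot: [0.854, 1.397, -0.856]
ft_force: [1.2, 0.1, -1.6]
width: 45.5
t: 7.7
tool_pos: [531.4, -62.9, 200.6]
tool_rot: [0.858, 1.397, -0.862]
ft_force: [-0.4, -0.3, -2.6]
width: 45.8
t 7.85 pos [532.3 -62.9 202.5] w 45.4 F [ 0.1  0.  -2.4] | shift u [ 1.837  0.058 -0.136]
turn [-0.0059 -0.0001 -0.0002] yaw now 26.66
```

View pics/w6.png

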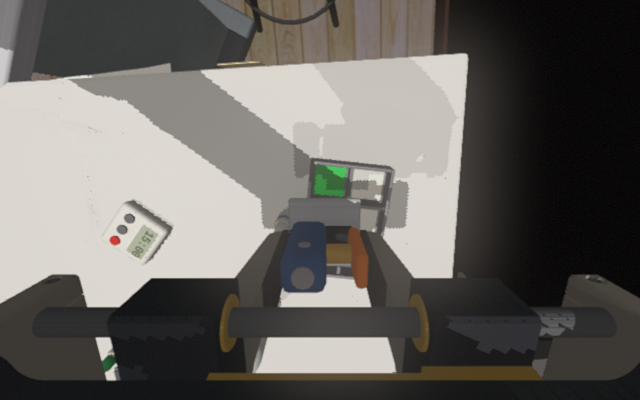

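View pics/s6.png

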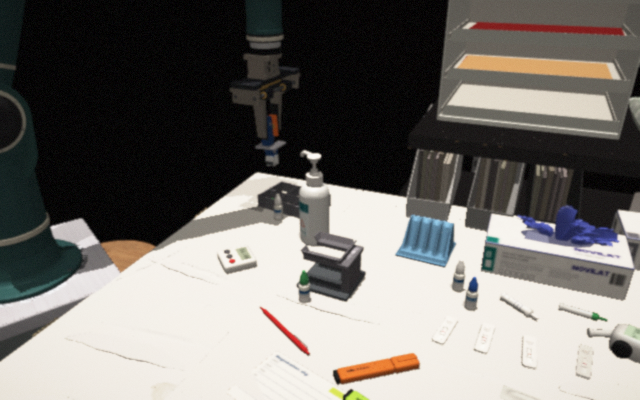

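```bash
python3 -c "
from h import *
q=load('w6');w=q['f'][:,:,::-1]
print(ray(q,330.5,181,6))
cv2.imwrite('pics/d3.png',cv2.resize(w[150:220,290:410],None,fx=6,fy=6,interpolation=cv2.INTER_CUBIC))
"
```

```text
[536.72547292 -56.01762803   6.        ]
```

View pics/d3.png

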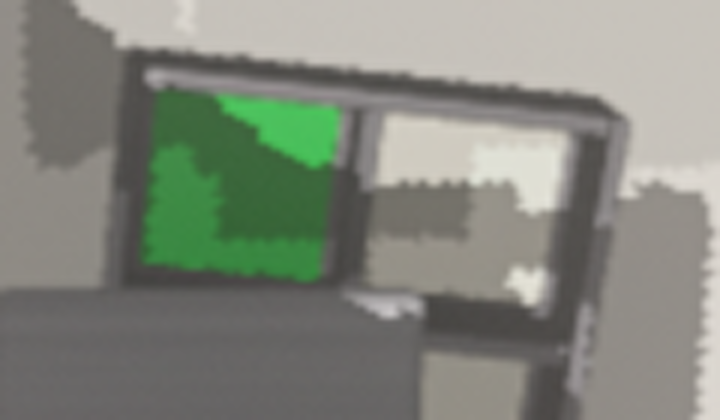

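```bash
python3 -m jog '[[[45.5,0.6,0.06,-0.14,-0.006,0,0],[45.5,1.1,0.06,-0.14,-0.006,0,0],[45.5,1.4,0.06,-0.14,-0.006,0,0],[45.5,1.4,0.06,-0.14,-0.006,0,0],[45.5,1.4,0.06,-0.14,-0.006,0,0]]]'; python3 -c "
from h import *
goal([532,-57,129],27)"
```

```text
t: 8.27
tool_pos: [532.6, -56.5, 146.5]
tool_rot: [0.855, 1.396, -0.855]
ft_force: [0.6, -0.1, -1.9]
width: 45.5
t 8.27 pos [532.6 -56.5 146.5] w 45.5 F [ 0.6 -0.1 -1.9] | shift u [ 0.437 -0.019  0.006]
turn [0.0008 0.0001 0.0002] yaw now 27.05
```

```bash
python3 -m jog '[[[45.5,0.25,-0.02,0,0,0,0],[45.5,0.43,-0.02,0,0,0,0],[45.5,0.43,-0.02,0,0,0,0],[45.5,0.43,-0.02,0,0,0,0]]]'; python3 -c "
from h import *
snap('scene','s7');snap('top','t7');snap('wrist','w7'); goal([532,-57,129],27)
for a,b,k in (('s7',(130,240,230,340),5),('t7',(110,230,200,330),4.5),('w7',(100,320,200,440),2.5)):
  w=load(a)['f'][:,:,::-1]; cv2.imwrite('pics/e_'+a+'.png',cv2.resize(w[b[0]:b[1],b[2]:b[3]],None,fx=k,fy=k,interpolation=cv2.INTER_CUBIC))
"
```

```text
t: 8.6
tool_pos: [531.9, -56.4, 128.7]
tool_rot: [0.854, 1.397, -0.855]
ft_force: [-0.0, -0.7, -2.9]
width: 45.7
t 8.75 pos [532.4 -56.3 129.3] w 45.9 F [-0.1  0.  -1.3] | shift u [ 0.007 -0.016  0.01 ]
turn [ 0.0017  0.0003 -0.0006] yaw now 27.1
```

View pics/e_s7.png

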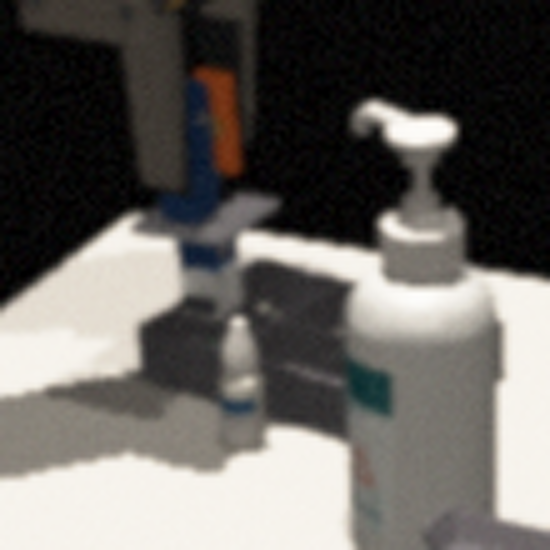

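View pics/e_w7.png

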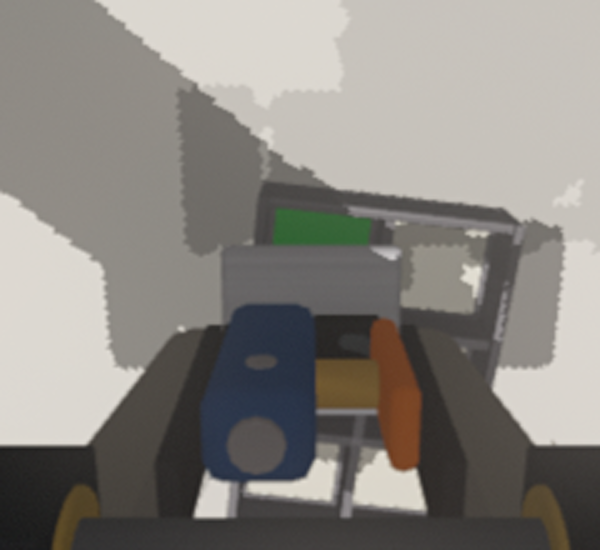

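View pics/e_t7.png

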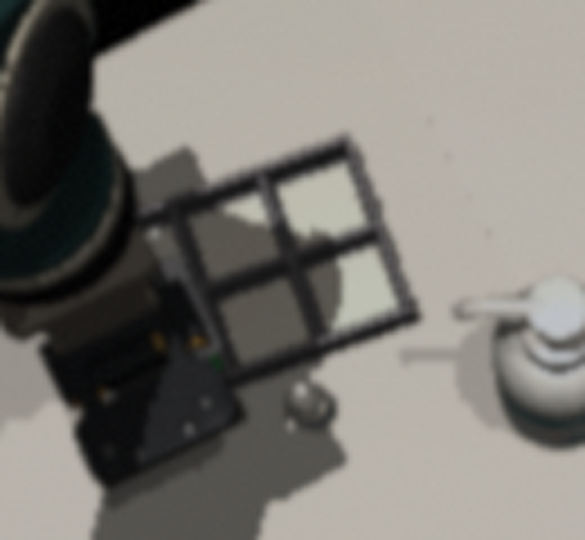

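```bash
python3 -m jog '[[[40,0,-0.015,0,0,0,0],[34,0,-0.03,0,0,0,0],[32,0,-0.03,0,0,0,0],[32,0,-0.03,0,0,0,0],[32,0,-0.03,0,0,0,0]]]'; python3 -m jog '[[[32,0,0,0,0,0,0],[32,0,0,0,0,0,0],[32,0,0,0,0,0,0]]]'; python3 -c "
from h import *
snap('scene','s8');snap('wrist','w8'); goal([532,-57,129],27)
for a,b,k in (('s8',(130,240,230,340),5),('w8',(100,320,200,440),2.5)):
  w=load(a)['f'][:,:,::-1]; cv2.imwrite('pics/e_'+a+'.png',cv2.resize(w[b[0]:b[1],b[2]:b[3]],None,fx=k,fy=k,interpolation=cv2.INTER_CUBIC))
"
```

```text
t: 9.17
tool_pos: [531.0, -56.8, 129.1]
tool_rot: [0.854, 1.396, -0.854]
ft_force: [0.4, 0.0, -1.2]
width: 33.9
t: 9.42
tool_pos: [531.0, -56.8, 128.9]
tool_rot: [0.854, 1.397, -0.854]
ft_force: [-0.2, 0.2, -2.0]
width: 33.7
t 9.52 pos [531.  -56.8 128.9] w 34.3 F [ 0.5 -0.  -2.4] | shift u [-0.001  0.02   0.016]
turn [ 0.0017  0.     -0.    ] yaw now 27.1
```

View pics/e_s8.png

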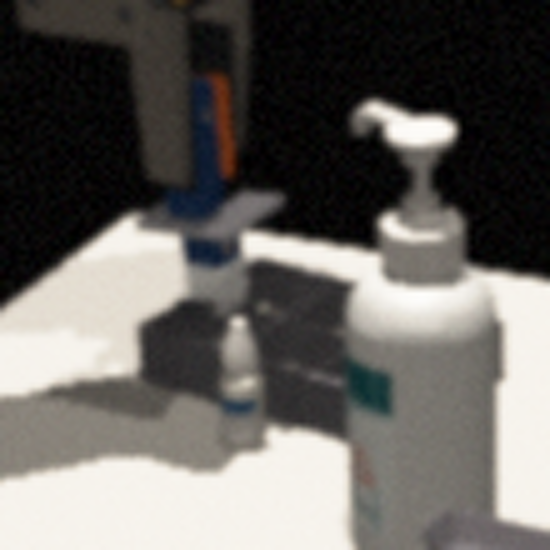

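View pics/e_w8.png

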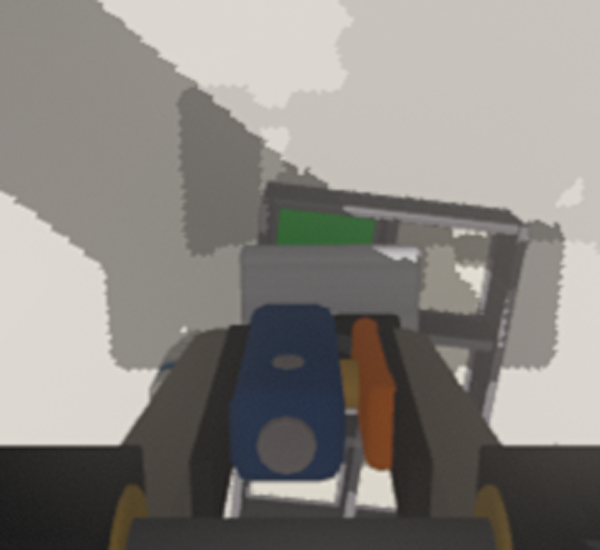

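The wrist view shows the trigger fully in (34 mm across) and the scene view shows an empty muzzle. Next I ease back to the first stage and lift to see the ball.

```bash
python3 -m jog '[[[38,0,0,0,0,0,0],[42,0,0,0,0,0,0],[45,0,0,0,0,0,0],[45.5,0,0,0,0,0,0],[45.5,0,0,0,0,0,0]]]'; python3 -m jog '[[[45.5,-0.4,0,0,0,0,0],[45.5,-1,0,0,0,0,0],[45.5,-1.9,0,0,0,0,0],[45.5,-2.7,0,0,0,0,0],[45.5,-2.9,0,0,0,0,0]]]';python3 -c "
from h import *
snap('wrist','w9'); goal([415,-106,243],27)
for a,b,k in (('w9',(120,320,200,440),3),):
  w=load(a)['f'][:,:,::-1]; cv2.imwrite('pics/e_'+a+'.png',cv2.resize(w[b[0]:b[1],b[2]:b[3]],None,fx=k,fy=k,interpolation=cv2.INTER_CUBIC))
"
```

```text
t: 9.93
tool_pos: [531.0, -56.8, 129.0]
tool_rot: [0.854, 1.397, -0.854]
ft_force: [-0.0, -0.0, -2.6]
width: 45.4
t: 10.35
tool_pos: [533.5, -57.4, 249.9]
tool_rot: [0.858, 1.39, -0.85]
ft_force: [2.2, -0.6, -1.4]
width: 45.5
t 10.4 pos [533.3 -57.2 249.2] w 45.7 F [ 1.3  0.2 -0.9] | shift u [ 0.131 -3.19  -0.26 ]
turn [ 0.0015  0.0028 -0.0073] yaw now 27.09
```

View pics/e_w9.png

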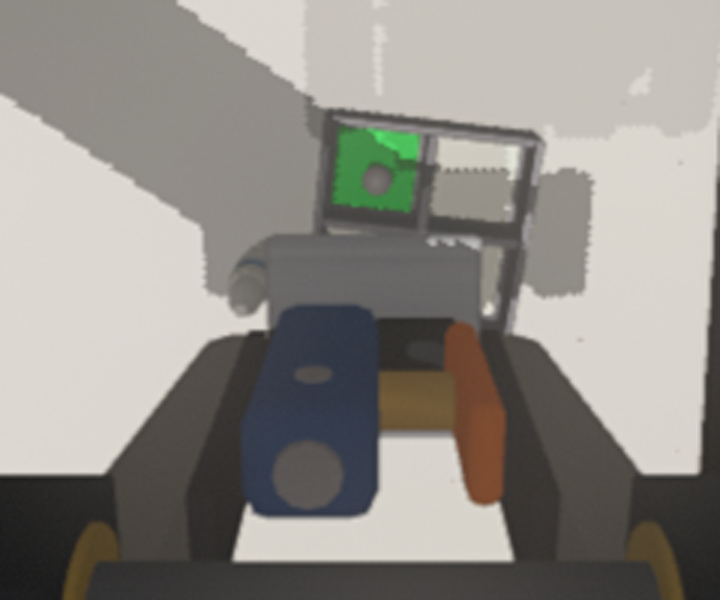

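The ball lies in the green cell (crop pixel 377,180). I return to the stand by the same route.

```bash
python3 -m jog '[[[45.5,0.1,-0.8,-0.05,0,0,0],[45.5,0.1,-1.6,-0.1,0,0,0],[45.5,0.1,-2.4,-0.18,0,0,0],[45.5,0.1,-3.19,-0.26,0,0,0],[45.5,0.1,-3.19,-0.26,0,0,0]]]'; python3 -c "
from h import *
goal([407,-200,244],27);goal([448.2,-386.7,244],27)
a=load('w5')['f'];b=load('w9')['f']
for (v0,v1,u0,u1) in ((225,290,285,330),(225,290,345,370)):
  r=cv2.matchTemplate(b[v0-12:v1+12,u0-12:u1+12],a[v0:v1,u0:u1],cv2.TM_CCOEFF_NORMED); print(cv2.minMaxLoc(r)[1],np.array(cv2.minMaxLoc(r)[3])-12)
"
```

```text
t: 10.82
tool_pos: [406.3, -107.4, 239.0]
tool_rot: [0.857, 1.402, -0.859]
ft_force: [0.0, -0.0, -2.3]
width: 45.9
t 10.82 pos [ 406.3 -107.4  239. ] w 45.9 F [ 0.  -0.  -2.3] | shift u [-0.13  -1.031  2.074]
turn [-0.0025 -0.0046  0.0046] yaw now 26.86
t 10.82 pos [ 406.3 -107.4  239. ] w 45.9 F [ 0.  -0.  -2.3] | shift u [-0.146 -2.22   6.703]
turn [-0.0025 -0.0046  0.0046] yaw now 26.86
0.963103175163269 [0 0]
0.9492823481559753 [ 0 -1]
```

```bash
python3 -m jog '[[[45.5,-0.1,-0.4,0.8,0,0,0],[45.5,-0.1,-0.8,1.6,0,0,0],[45.5,-0.1,-1.0,2.4,0,0,0],[45.5,-0.1,-1.2,3.2,0,0,0],[45.5,-0.1,-1.4,4.0,0,0,0]]]'; python3 -c "
from h import *
goal([448.2,-386.7,244],27)"
```

```text
t: 11.23
tool_pos: [435.6, -274.6, 243.8]
tool_rot: [0.854, 1.398, -0.854]
ft_force: [1.1, 0.1, -1.5]
width: 45.7
t 11.23 pos [ 435.6 -274.6  243.8] w 45.7 F [ 1.1  0.1 -1.5] | shift u [-0.008 -0.997  2.637]
turn [ 0.0022 -0.001   0.0006] yaw now 27.13
```

```bash
python3 -m jog '[[[45.5,0,-0.4,0.8,0,0,0],[45.5,0,-0.75,1.6,0,0,0],[45.5,0,-1.0,2.4,0,0,0],[45.5,0,-1.0,2.63,0,0,0],[45.5,0,-1.0,2.63,0,0,0]]]'; python3 -m jog '[[[45.5,0,0,0,0,0,0],[45.5,0,0,0,0,0,0],[45.5,0,0,0,0,0,0]]]'; python3 -c "
from h import *
goal([448.2,-386.7,150],27)"
```

```text
t: 11.65
tool_pos: [447.5, -387.8, 243.2]
tool_rot: [0.855, 1.397, -0.859]
ft_force: [-0.5, 0.7, -1.1]
width: 45.6
t: 11.9
tool_pos: [448.3, -383.6, 244.5]
tool_rot: [0.854, 1.398, -0.852]
ft_force: [-0.1, -0.2, -2.2]
width: 45.5
t 11.9 pos [ 448.3 -383.6  244.5] w 45.5 F [-0.1 -0.2 -2.2] | shift u [ 2.362 -0.038  0.072]
turn [ 0.0038 -0.0016 -0.0005] yaw now 27.22
```

```bash
python3 -m jog '[[[45.5,0.6,-0.03,0.05,0,0,0],[45.5,1.2,-0.03,0.05,0,0,0],[45.5,1.6,-0.03,0.05,0,0,0],[45.5,1.6,-0.03,0.05,0,0,0],[45.5,1.6,-0.03,0.05,0,0,0]]]'; python3 -m jog '[[[45.5,0,0,0,0,0,0],[45.5,0,0,0,0,0,0]]]'; python3 -c "
from h import *
goal([448.2,-386.7,140],27)
snap('wrist','wa');goal([448.2,-386.7,140],27)
w=load('wa')['f'][:,:,::-1]; cv2.imwrite('pics/e_wa.png',cv2.resize(w[100:320,200:440],None,fx=2.7,fy=2.7,interpolation=cv2.INTER_CUBIC))"
```

```text
t: 12.32
tool_pos: [447.9, -386.6, 180.8]
tool_rot: [0.854, 1.398, -0.853]
ft_force: [0.2, -0.4, -1.9]
width: 45.2
t: 12.48
tool_pos: [448.6, -388.1, 182.5]
tool_rot: [0.854, 1.394, -0.853]
ft_force: [-0.0, -0.3, -1.4]
width: 45.7
t 12.48 pos [ 448.6 -388.1  182.5] w 45.7 F [-0.  -0.3 -1.4] | shift u [ 1.062  0.005 -0.039]
turn [ 0.0022  0.0021 -0.0015] yaw now 27.13
t 12.53 pos [ 448.6 -388.1  182.4] w 45.4 F [-0.2  0.  -1.8] | shift u [ 1.06   0.007 -0.038]
turn [ 0.0021  0.002  -0.0015] yaw now 27.12
```

View pics/e_wa.png

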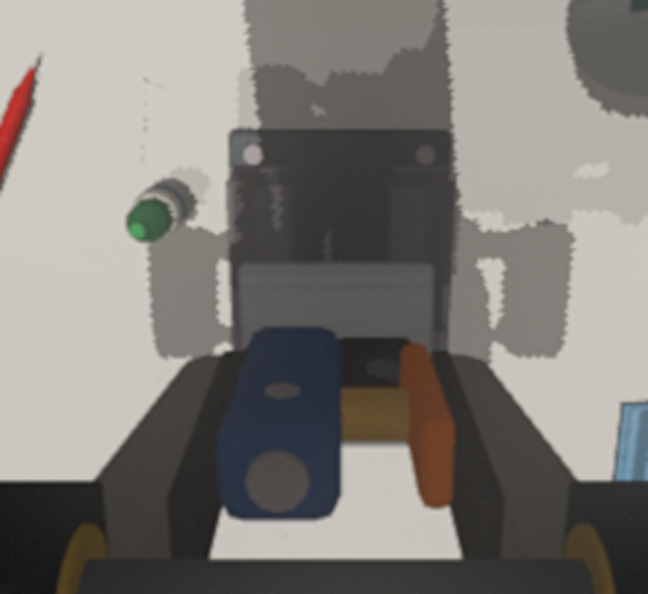

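```bash
python3 -m jog '[[[45.5,0.1,0.01,-0.02,0,0,0],[45.5,0.2,0.01,-0.02,0,0,0],[45.5,0.3,0.01,-0.02,0,0,0],[45.5,0.4,0.01,-0.02,0,0,0],[45.5,0.5,0.01,-0.02,0,0,0]]]'; python3 -m jog '[[[45.5,0,0,0,0,0,0],[45.5,0,0,0,0,0,0],[45.5,0,0,0,0,0,0],[45.5,0,0,0,0,0,0],[45.5,0,0,0,0,0,0]]]'; python3 -c "
from h import *
goal([448.9,-386.4,130],27)"
```

```text
t: 12.95
tool_pos: [447.7, -386.9, 160.4]
tool_rot: [0.854, 1.397, -0.854]
ft_force: [-0.2, 0.7, -1.6]
width: 45.5
t: 13.37
tool_pos: [447.9, -387.1, 161.2]
tool_rot: [0.854, 1.396, -0.854]
ft_force: [0.1, 0.4, -2.1]
width: 45.0
t 13.37 pos [ 447.9 -387.1  161.2] w 45.0 F [ 0.1  0.4 -2.1] | shift u [ 0.779  0.029 -0.004]
turn [ 0.0017  0.0004 -0.0003] yaw now 27.1
```

```bash
python3 -m jog '[[[45.5,0.15,0.025,0,0,0,0],[45.5,0.3,0.025,0,0,0,0],[45.5,0.45,0.025,0,0,0,0],[45.5,0.6,0.025,0,0,0,0],[45.5,0.75,0.025,0,0,0,0]]]'; python3 -m jog '[[[45.5,0,0,0,0,0,0],[45.5,0,0,0,0,0,0],[45.5,0,0,0,0,0,0]]]'; python3 -c "
from h import *
goal([448.9,-386.4,116],27)
snap('wrist','wb')
snap('scene','sb')
w=load('wb')['f'][:,:,::-1]; cv2.imwrite('pics/e_wb.png',cv2.resize(w[100:320,200:440],None,fx=2.7,fy=2.7,interpolation=cv2.INTER_CUBIC))
w=load('sb')['f'][:,:,::-1]; cv2.imwrite('pics/e_sb.png',cv2.resize(w[180:320,260:400],None,fx=4,fy=4,interpolation=cv2.INTER_CUBIC))"
```

```text
t: 13.78
tool_pos: [448.6, -386.3, 130.0]
tool_rot: [0.854, 1.397, -0.854]
ft_force: [-0.4, 0.3, -2.4]
width: 45.9
t: 14.03
tool_pos: [448.7, -386.7, 131.0]
tool_rot: [0.854, 1.396, -0.854]
ft_force: [0.2, 0.1, -2.8]
width: 45.5
t 14.03 pos [ 448.7 -386.7  131. ] w 45.5 F [ 0.2  0.1 -2.8] | shift u [ 0.375  0.007 -0.005]
turn [0.0015 0.0002 0.    ] yaw now 27.09
```

View pics/e_wb.png

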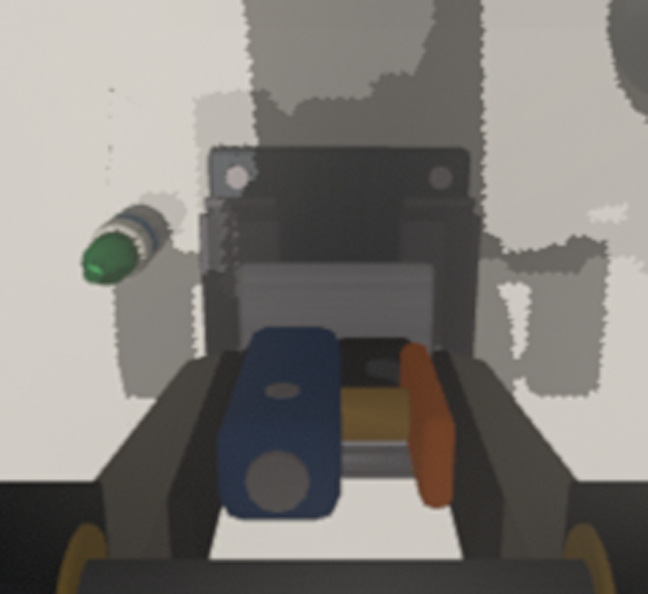

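View pics/e_sb.png

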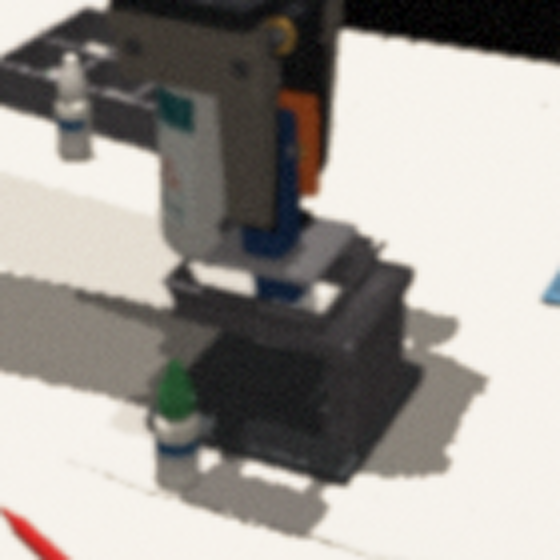

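```bash
python3 -m jog '[[[45.5,0.08,0.02,0,0,0,0],[45.5,0.16,0.02,0,0,0,0],[45.5,0.24,0.02,0,0,0,0],[45.5,0.28,0.02,0,0,0,0],[45.5,0.28,0.02,0,0,0,0]]]'; python3 -m jog '[[[45.5,0.02,0,0,0,0,0],[45.5,0.04,0,0,0,0,0],[45.5,0.06,0,0,0,0,0],[45.5,0.06,0,0,0,0,0]]]'; python3 -c "
from h import *
goal([448.9,-386.4,116],27)
"
```

```text
t: 14.55
tool_pos: [449.1, -385.8, 119.1]
tool_rot: [0.854, 1.398, -0.854]
ft_force: [0.7, 0.1, -1.8]
width: 45.5
t: 14.88
tool_pos: [449.4, -386.1, 117.3]
tool_rot: [0.854, 1.397, -0.854]
ft_force: [-0.6, -0.9, -2.9]
width: 45.5
t 14.88 pos [ 449.4 -386.1  117.3] w 45.5 F [-0.6 -0.9 -2.9] | shift u [ 0.032 -0.014  0.001]
turn [ 0.0017 -0.0001  0.    ] yaw now 27.1
```

```bash
python3 -m jog '[[[45.5,0.02,0,0,0,0,0],[45.5,0.04,0,0,0,0,0],[45.5,0.04,0,0,0,0,0]]]';python3 -m jog '[[[45.5,0.02,0,0,0,0,0],[45.5,0.03,0,0,0,0,0],[45.5,0.03,0,0,0,0,0]]]'; python3 -c "
from h import *
goal([448.9,-386.4,116],27)
"
```

```text
t: 15.13
tool_pos: [449.8, -386.8, 116.4]
tool_rot: [0.854, 1.395, -0.854]
ft_force: [-0.4, -0.6, 2.1]
width: 45.8
t: 15.38
tool_pos: [450.1, -387.5, 115.6]
tool_rot: [0.853, 1.393, -0.855]
ft_force: [-0.1, -2.1, 5.4]
width: 45.5
t 15.38 pos [ 450.1 -387.5  115.6] w 45.5 F [-0.1 -2.1  5.4] | shift u [-0.011 -0.014 -0.039]
turn [ 0.0013  0.0033 -0.0008] yaw now 27.07
```

```bash
python3 -m jog '[[[47.5,-0.01,0.025,0,0,0,0],[49.5,-0.01,0.05,0,0,0,0],[51.5,-0.01,0.075,0,0,0,0],[53,-0.01,0.075,0,0,0,0],[55,-0.01,0.075,0,0,0,0]]]';python3 -m jog '[[[62,0,0,0,0,0,0],[75,0,0,0,0,0,0],[91.9,0,0,0,0,0,0],[91.9,0,0,0,0,0,0],[91.9,0,0,0,0,0,0]]]'; python3 -c "
from h import *
snap('wrist','wc');snap('scene','sc');goal([448.9,-386.4,116],27)
w=load('wc')['f'][:,:,::-1]; cv2.imwrite('pics/e_wc.png',cv2.resize(w[60:320,180:460],None,fx=2.3,fy=2.3,interpolation=cv2.INTER_CUBIC))
w=load('sc')['f'][:,:,::-1]; cv2.imwrite('pics/e_sc.png',cv2.resize(w[180:320,260:400],None,fx=4,fy=4,interpolation=cv2.INTER_CUBIC))"
```

```text
t: 15.8
tool_pos: [451.7, -383.5, 114.2]
tool_rot: [0.855, 1.399, -0.853]
ft_force: [-0.4, 0.6, -0.2]
width: 54.9
t: 16.22
tool_pos: [452.0, -384.6, 114.8]
tool_rot: [0.854, 1.397, -0.854]
ft_force: [-1.1, -0.2, -0.2]
width: 86.0
t 16.32 pos [ 452.1 -384.6  114.9] w 91.4 F [0.5 0.9 0.4] | shift u [-0.028 -0.09   0.003]
turn [ 0.0017 -0.0002 -0.    ] yaw now 27.1
```

View pics/e_wc.png

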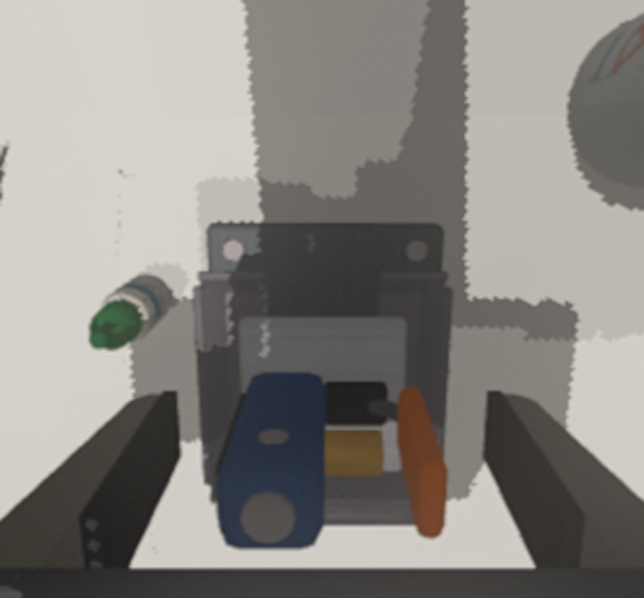

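View pics/e_sc.png

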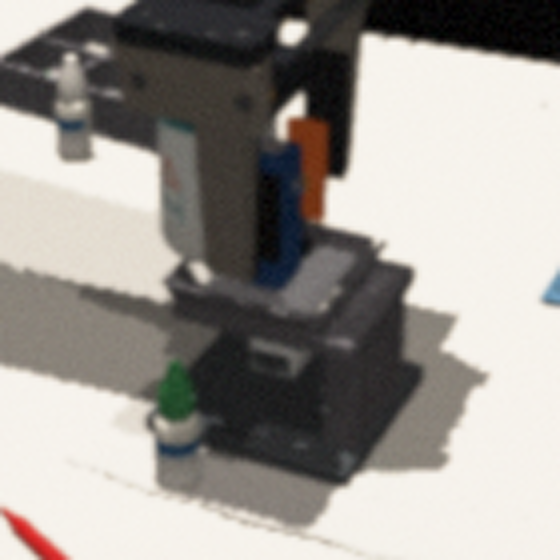

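Seated and free. I go straight up.

```bash
python3 -m jog '[[[91.9,-0.3,-0.04,0,0,0,0],[91.9,-1,-0.06,0,0,0,0],[91.9,-2,-0.06,0,0,0,0],[91.9,-3,-0.06,0,0,0,0],[91.9,-4,-0.06,0,0,0,0]]]'; python3 -m jog '[[[91.9,-0.5,0,-1,0,0,0],[91.9,-0.8,0,-2,0,0,0],[91.9,-0.8,0,-2,0,0,0],[91.9,-0.8,0,-2,0,0,0]]]'; python3 -c "
from h import *
snap('wrist','wd');snap('scene','sd');snap('top','td');goal([448.9,-386.4,116],27)
w=load('td')['f'][:,:,::-1]; cv2.imwrite('pics/e_td.png',cv2.resize(w[120:300,200:440],None,fx=3.3,fy=3.3,interpolation=cv2.INTER_CUBIC))
w=load('sd')['f'][:,:,::-1]; cv2.imwrite('pics/e_sd.png',cv2.resize(w[140:320,210:400],None,fx=3.3,fy=3.3,interpolation=cv2.INTER_CUBIC))"
```

```text
t: 16.73
tool_pos: [449.2, -386.0, 277.5]
tool_rot: [0.855, 1.396, -0.855]
ft_force: [0.9, -0.1, -1.3]
width: 91.9
t: 17.07
tool_pos: [413.5, -313.3, 308.9]
tool_rot: [0.855, 1.394, -0.85]
ft_force: [0.3, 0.4, 0.1]
width: 92.0
t 17.22 pos [ 413.7 -315.4  307. ] w 91.8 F [-0.4  0.3 -0. ] | shift u [ 4.777 -0.021  1.977]
turn [0.001  0.0007 0.0003] yaw now 27.06
```

View pics/e_td.png

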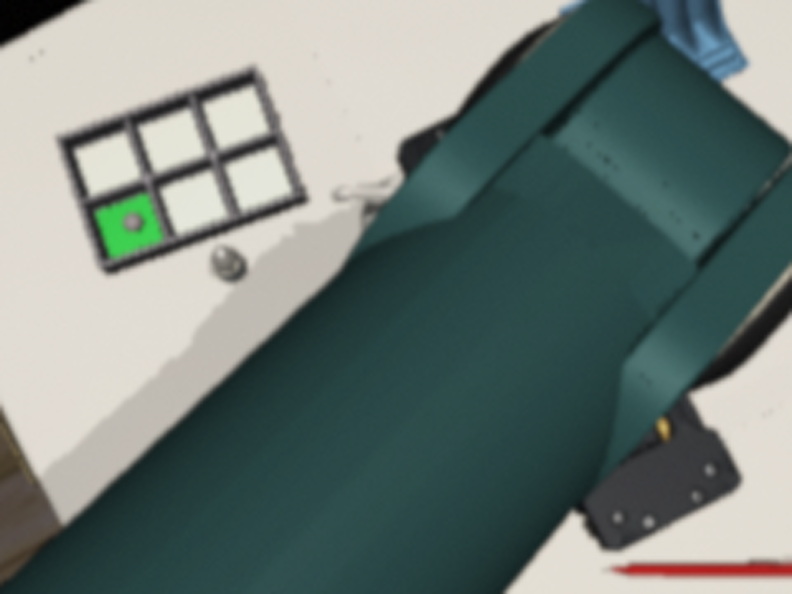

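View pics/e_sd.png

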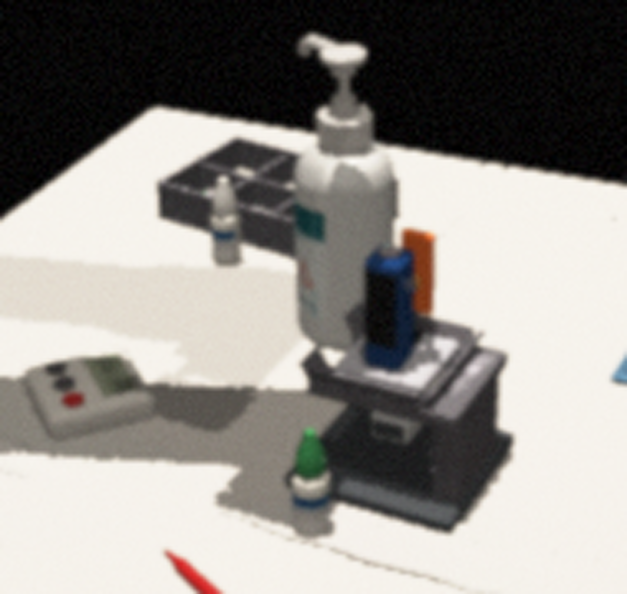

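View pics/wd.png

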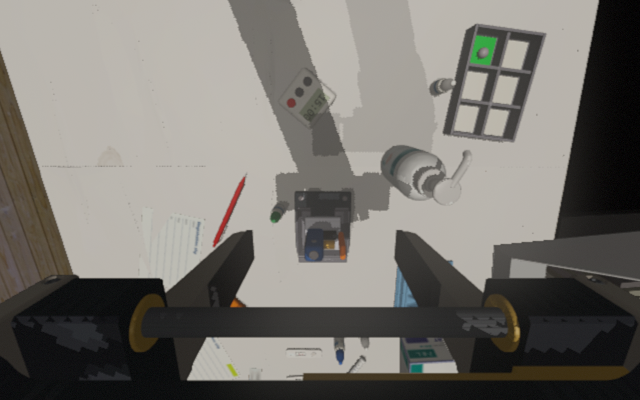

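The dispenser hangs upright in the stand, the ball is on the green pad, and the bottles, timer and sanitiser are where they were. I let the arm settle, then hand in.

```bash
python3 -m jog '[[[91.9,0,0,0,0,0,0],[91.9,0,0,0,0,0,0],[91.9,0,0,0,0,0,0],[91.9,0,0,0,0,0,0],[91.9,0,0,0,0,0,0]]]'; python3 -c "
from h import *
print(ticket.sign_off(), read_state()['t'])"
```

```text
t: 17.63
tool_pos: [413.4, -314.9, 306.6]
tool_rot: [0.854, 1.397, -0.855]
ft_force: [-0.3, 0.5, -0.8]
width: 91.7
the job is handed in; nothing more can be done
the job is handed in; nothing more can be done
```

The job is done and handed in at about 17.6 s, and every final check passed. I lifted the dispenser on its first stage and carried it round the sanitiser. Over the green cell I held the tip about 7 mm above the dividers and squeezed fully, to about 34 mm across. I eased back to the first stage, hung the dispenser in its stand and let go.

- **Ball and tray:** the last pictures show the ball on the green pad and the other five cells empty.
- **Dispenser:** it hangs upright in the stand with the trigger out.
- **Other objects:** the bottles, timer and sanitiser look unmoved in the pictures. I checked the green bottle's position against the first picture and it had not shifted.
- **Gripper:** it is open and clear of everything.
- **Forces:** gripping the tool in the stand gave about 7 N upward and 4 N sideways, which disappeared on lifting; seating it again gave about 5 N.

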